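# Level the marble casting slab

## Task

Level the marble casting slab: first press the spirit level lying on it down flat, briefly, to seat it, let go, then turn the levelling screw's hand knob until the bubble settles in the middle between the two black lines. Then press the level down on the slab again and finish while still pressing it firmly with the bubble centred, so that the reading can be checked: the program ends while holding this push. Leave the level lying where it is along the slab, do not lean on it with brute force, and do not disturb the sweets, the jar or the spatula around the slab.

Things in the scene. Friction and masses are not known exactly. Their poses are not given: they have to be found in the camera images.
- level: loose bar spirit level of dark steel, 0.7 kg, 200 long x 30 wide x 32 high (mm), lying on the marble along the slab. Origin: centre of its underside; y axis along its length towards the levelling screw, z up. A yellow-green vial, 64 long, lies in a gap in the middle of its upper side, its top 1 to 2 mm below the upper face. Pressing it straight down (5 to 25 N) hardly moves the bubble
- flat_a (a point): middle of the plain flat upper face of the level's screw-side part, 66 x 30 mm, 67 mm along the level's y axis from its middle, 32 mm above its underside: a place to press
- flat_b (a point): the same flat on the other side of the vial, at -67 mm: press on either flat or on both
- bubble (a joint): place of the pale bubble (13 x 7 mm) along the vial, in m: 0 = middle, positive towards the levelling screw. Two black lines ring the vial 9 mm either side of the middle. It goes to the higher end and settles in about 1 s. It starts 4 to 14 mm off on the side away from the screw, whose end of the slab is low. It moves about 3.5 mm per radian of the knob
- slab_top (a point): centre of the upper face of the white marble slab, 62 mm above the table. Slab 220 x 300 mm in a thin steel frame (232 x 312); y axis along its length towards the levelling screw, x across, z up. It stands on two plain feet at the other end and on the levelling screw, tilts by a few thousandths of a radian only, and bears any push of the hand
- knob_grip (a point): on the upright axis of the levelling screw at mid height of its black round fluted hand knob, 89 mm above the table, 195 mm from slab_top along y, beyond the slab's end. Knob 40 mm across, 75 to 102 mm above the table, free all round. It neither rises nor sinks, turns stiffly (0.08 N m) one turn and more either way, stays where left. Clockwise from above moves the bubble positive
- jar: bystander: closed glass jar with a steel cap, 60 mm across, 85 high, standing on the table beyond the slab's far long side. Origin: centre of its underside
- praline: bystander: chocolate praline in a red paper case, 42 mm across, 28 high, on the table between the robot and the slab. Origin: centre of its underside
- bar: bystander: cream-coloured chocolate bar, 28 x 95 x 18 mm, lying on the table beyond the slab's far long side. Origin: centre of its underside
- spatula: bystander: wooden-handled steel spatula, 240 mm long, lying flat on the table past the end of the slab away from the screw. Origin: middle of its underside
Things that resemble listed ones, but are neither listed nor needed, are in the scene too. Of the things that look like the level, the smallest one is meant.

How it is judged:
By the outcome, as a careful person would: the job done as asked, in the order asked, and still so for the second after the job is handed in, while the arm keeps its last pose, push and grip.
It also fails if it takes over 58 s, if anything falls off the work surface, if the arm or the gripper's body presses on something with over 40 N, if the wrist force passes 120 N, or if a joint passes its speed limit or range.

## Robot

A 6-joint arm with a two-finger parallel gripper is mounted at the origin on the work surface. World frame = base frame: x ahead of the robot, y to its left, z up, the work surface at z = 0. Lengths are in m, angles in rad, forces in N, time in s.
With the tool pointing down it reaches from about 0.35 to 0.8 m from the base axis. Payload 7.3 kg.
Tool frame: the origin (TCP) lies between the finger pads; the fingertips stand 11 mm ahead of it and the grasp point (between the pads) lies 8 mm behind it (robot.tips_ahead is the distance from the TCP to the fingertips, in m); z points along the fingers, y is the line along which they close (so a half turn about z gives the same grasp; the last joint's range is limited). The gripper opens to 85 mm and grips with 20 to 120 N. Pads are 22 mm wide; open, the fingers measure 114 mm over their backs; the gripper's body (76 mm by 85 mm) begins 54 mm behind the grasp point. The pads swing forward as they close: fully open they stand 13 mm farther back than shut.
Start: joints at [1.113, 0.342, 1.524, -0, 1.275, -0.146], TCP at [0.161, 0.5, 0.242] pointing down, gripper open.
Joint ranges: [-2.53, 2.53], [-0.77, 2.02], [0.04, 2.7], [-1, 4.14], [0.28, 2.66], [-3.11, 3.11]. Speed limits (rad/s): [2.57, 2.57, 3.14, 3.14, 3.14, 3.14].

## Interface

Orientations are given as a unit quaternion [x, y, z, w].
In Python, from workcell import robot, read_camera, calibration, job gives the robot as it stands. Calls block until the motion is done:
- robot.move_ptp(position, orientation): joint-space move of the TCP to a pose.
- robot.move_l(position, rotation=None, vel=0.15, stop_force=None): straight line of the TCP; rotation=None keeps the orientation; vel is the mean speed in m/s. With stop_force (N) it stops when the force on the tool has changed by that much, and returns True; else False.
- robot.set_joints(angles): joint-space move.
- robot.gripper_open() and robot.close(grip_force=None): open the fingers fully, or close them until they stop; grip_force is the grip in N (None keeps the last).
- robot.hold(seconds).
- robot.ik(position, orientation): joint angles nearest the present ones, or None.
- robot.get_state(): the state.
- read_camera(name): name is "side" or "top"; returns (picture, depth): 480x640x3 uint8, red, green, blue; 480x640 float32, m along the optical axis (not along the pixel's ray), 0 where there is no reading.
- calibration(name): a dict with "fovy" (degrees; the focal length in pixels is half the picture's height over the tangent of half this angle, whatever the lens; pixels are square), "cx", "cy" (the principal point, pixels), "k1" (the pictures are not rectified: a ray, as slopes to the right and down, at radius r is drawn at 1 + k1 r^2 times it, then the intrinsics apply), "rvec" (rotation vector, rad) and "tvec" (3), from world to camera coordinates, as OpenCV has them. Camera axes: x right, y down, z forward; pixel columns grow to the right and rows downward; lengths in m; the calibration is good to about 2 mm. A picture is of the moment at which its call begins. calibration takes no time and is no camera call.
A pose or a line that the arm cannot do raises robot.PlanningError and nothing moves.
- job.finish_job(): hands the job in; it is judged then, once.
The state is a dict: "t": time; "joint_positions": joint angles; "joint_vel": joint speeds; "tau": joint torques, N m; "position": TCP position; "ee_rot": TCP orientation; "ft_force": force on the tool from outside, world axes, zero at the start; "torque": the same for the moment, N m; "gripper_width": finger opening in m; "grip_force": force on a finger pad.
Only numpy, scipy, OpenCV 4.12 (cv2) and the standard library are available. Lean on these libraries where they do the work, as an engineer would, in place of code of your own. Each camera call takes 0.05 s, during which the arm holds its last target. There are 200 camera calls.

## Working session

There is one attempt and no reset: what is moved stays moved. The work goes in short steps, each a Python script; the robot and the scene stay as the last script left them, time stands still between calls to the robot, and variables do not carry over. Pictures are saved under pics/ and viewed, at most 10 in all, crops included, and the job is handed in when it is done.

```bash
mkdir -p pics
cat > h.py <<'E'
import numpy as np, cv2
from workcell import robot, read_camera, calibration, job
def cam(n):
    c=calibration(n); f=240/np.tan(np.radians(c["fovy"])/2)
    K=np.array([[f,0,c["cx"]],[0,f,c["cy"]],[0,0,1.]]); d=np.array([c["k1"],0,0,0,0.])
    R=cv2.Rodrigues(np.array(c["rvec"],float))[0]; t=np.array(c["tvec"],float)
    return K,d,R,t
def px2plane(n,uv,z):
    K,d,R,t=cam(n)
    s=cv2.undistortPoints(np.array(uv,float).reshape(-1,1,2),K,d).reshape(-1,2)
    ray=np.c_[s,np.ones(len(s))]@R; o=-R.T@t
    return o+ray*((z-o[2])/ray[:,2])[:,None]
def world2px(n,p):
    K,d,R,t=cam(n)
    return cv2.projectPoints(np.array(p,float).reshape(-1,1,3),cv2.Rodrigues(R)[0],t,K,d)[0].reshape(-1,2)
def snap(n,name):
    im,dp=read_camera(n); cv2.imwrite(f"pics/{name}.png",im[:,:,::-1]); np.save(f"pics/{name}.npy",dp); return im,dp
E
python3 - <<'E'
from h import *
for n in("side","top"):
    snap(n,n+"0"); c=cam(n); print(n,(-c[2].T@c[3]).round(3),c[0][0,0].round(1),c[1][0])
s=robot.get_state(); print(s["t"],s["ee_rot"],s["gripper_width"])
E
```

```text
side [ 0.264 -1.092  0.814] 467.8 -0.02436503645077211
top [ 0.422 -0.069  1.293] 582.3 0.02159012319231613
0.1 [ 1.55277271e-01  9.87870697e-01 -6.46130520e-04 -1.94654283e-04] 0.08562036836836273
```

View pics/top0.png

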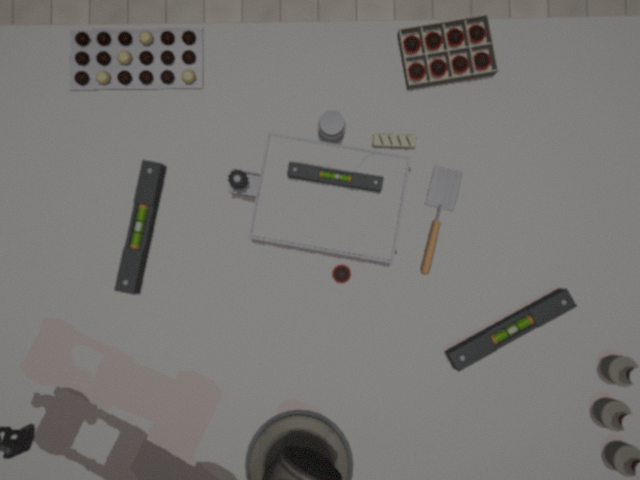

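View pics/side0.png

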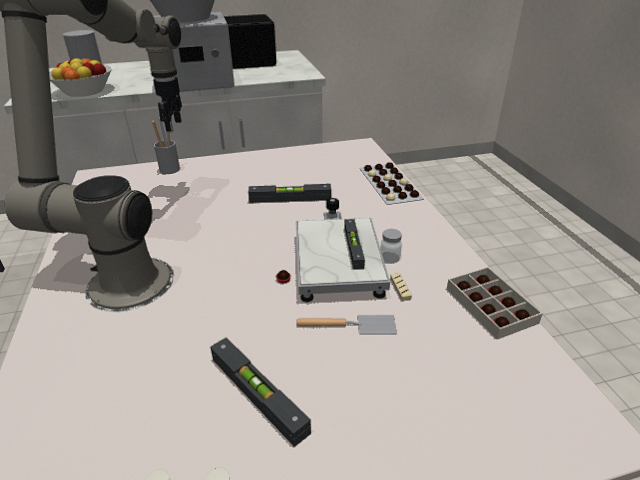

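The top view shows the slab, with the knob at (238,180), the small level from (289,170) to (382,184), the jar at (331,125) and the praline at (341,273). The side view agrees: the knob is at (332,204) and the level at (354,243). The larger levels elsewhere are decoys.

Run:
```python
from h import *
im=cv2.imread("pics/top0.png")
a=cv2.resize(im[150:200,215:395],None,fx=4.4,fy=4.4,interpolation=cv2.INTER_CUBIC)
b=cv2.resize(im[160:195,310:365],None,fx=10,fy=10,interpolation=cv2.INTER_CUBIC)
out=np.zeros((a.shape[0]+b.shape[0],792,3),np.uint8); out[:a.shape[0]]=a; out[a.shape[0]:,:550]=b
cv2.imwrite("pics/crop0.png",out)
# level mask
hsv=cv2.cvtColor(im,cv2.COLOR_BGR2HSV)
g=im.max(2)
roi=np.zeros(g.shape,np.uint8); roi[155:198,280:392]=1
m=((g<110)|((hsv[...,1]>110)))&(roi>0)
n,l,st,ce=cv2.connectedComponentsWithStats(m.astype(np.uint8)); k=1+st[1:,4].argmax(); print(st[k])
pts=np.argwhere(l==k)[:,::-1].astype(np.float32)
print(cv2.minAreaRect(pts)); w=px2plane("top",pts,0.094)[:,:2].astype(np.float32)
r=cv2.minAreaRect(w);print("level",r,cv2.boxPoints(r).round(4).tolist())
v=(hsv[...,1]>120)&(hsv[...,2]>90)&(roi>0)
vp=np.argwhere(v)[:,::-1].astype(np.float32); r=cv2.minAreaRect(px2plane("top",vp,0.0925)[:,:2].astype(np.float32)); print("vial",len(vp),r)
# slab corners
sm=(im[...,:].min(2)>150).astype(np.uint8)
# knob
km=np.zeros(g.shape,bool); km[160:200,222:256]=g[160:200,222:256]<70
kp=np.argwhere(km)[:,::-1]; (c,rad)=cv2.minEnclosingCircle(kp.astype(np.float32)); print("knob px",c,rad,kp.mean(0), px2plane("top",[c,kp.mean(0)],0.102).round(4))
print("z check",np.array([[0]]), g[175:190,300:312:3])
```

```text
[ 287  161   97   33 1696]
((334.7277526855469, 177.11111450195312), (96.49881744384766, 18.555599212646484), 9.309940338134766)
level ((0.6090937256813049, -0.08396926522254944), (0.2003629356622696, 0.03888676315546036), 79.82350158691406) [[0.5723000168800354, -0.17910000681877136], [0.6104999780654907, -0.1860000044107437], [0.6459000110626221, 0.01119999960064888], [0.607699990272522, 0.01810000091791153]]
vial 100 ((0.6124876737594604, -0.08457291126251221), (0.06431750953197479, 0.008972276002168655), 79.31719207763672)
knob px (238.5, 179.5) 10.12432861328125 [238.47679325 180.08016878] [[0.6055 0.1145 0.102 ]
 [0.6043 0.1146 0.102 ]]
z check [[0]] [[ 66  63  64  66]
 [ 57  62  63  62]
 [ 54  56  60  62]
 [ 60  51  55  58]
 [ 74  59  52  48]
 [107  89  76  64]
 [125 113  97  88]
 [128 125 121 107]
 [129 130 131 127]
 [131 132 131 128]
 [132 132 130 133]
 [130 132 131 132]
 [133 131 130 129]
 [135 132 131 130]
 [131 130 130 131]]
```

View pics/crop0.png

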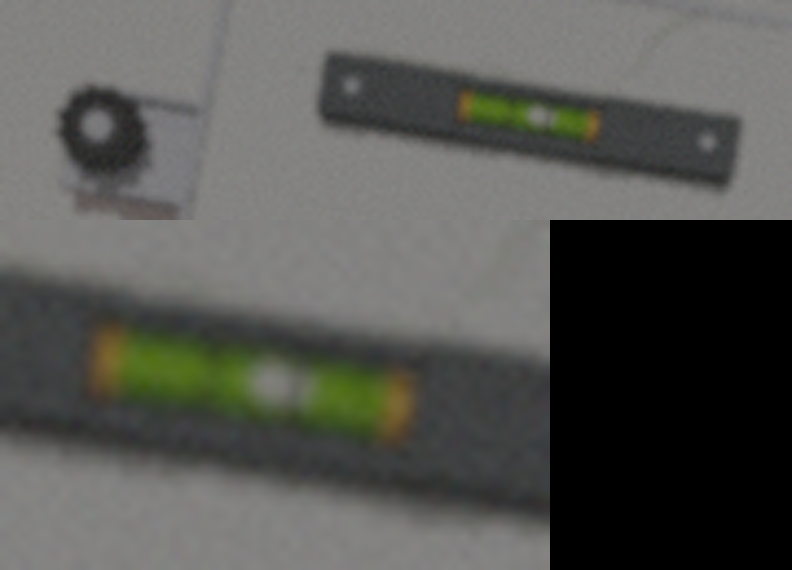

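The crop shows the bubble just right of the vial's middle, about 5 mm to the side away from the screw. The level's long axis is about 79.5° from x, the vial is at (335,176) px, and the knob's pale cap is at about (237,178).

```bash
cat >> h.py <<'E'
from scipy.spatial.transform import Rotation as Rn
def ori(yaw):  # tool down, tool y along world heading yaw
    y=np.array([np.cos(yaw),np.sin(yaw),0]); z=np.array([0,0,-1.]); return Rn.from_matrix(np.c_[np.cross(y,z),y,z]).as_quat()
def bubble(C,yaw,n="top",frames=4,z=0.0925):
    im=np.mean([read_camera(n)[0].astype(np.float32) for _ in range(frames)],0).astype(np.float32)
    s=np.arange(-.042,.0421,.0005); c=np.arange(-.002,.0021,.001); u=np.array([np.cos(yaw),np.sin(yaw)]); v=np.array([-u[1],u[0]])
    P=np.array(C)[None,None]+s[:,None,None]*u+c[None,:,None]*v
    q=world2px(n,np.c_[P.reshape(-1,2),np.full(P.shape[0]*P.shape[1],z)]).astype(np.float32)
    p=cv2.remap(im,q[:,0].reshape(len(s),-1),q[:,1].reshape(len(s),-1),cv2.INTER_CUBIC).mean(1)
    sat=p.max(1)-p.min(1); on=np.where(sat>sat.max()*.4)[0]; lo,hi=s[on[0]],s[on[-1]]; mid=(lo+hi)/2
    b=np.clip(p[:,2]-np.median(p[on,2])-25,0,None)*(abs(s-mid)<.028)   # pale = much blue
    return (b@s)/b.sum()-mid, mid, hi-lo, b.max()
E
python3 - <<'E'
from h import *
im=cv2.imread("pics/top0.png"); g=cv2.cvtColor(im,cv2.COLOR_BGR2GRAY)
px=np.array([[295,169.3],[375.7,182.0]]); d=px2plane("top",px,.094); yaw=np.arctan2(*(d[0]-d[1])[1::-1]); print("dots",d.round(4),np.degrees(yaw),d.mean(0))
c=px2plane("top",[[269,135],[409,157],[391,263],[252,240]],.06); print("slab",c.round(3),c.mean(0))
for a,b in((0,1),(3,2)): e=c[a]-c[b]; print(np.linalg.norm(e),np.degrees(np.arctan2(e[1],e[0])))
ya=np.mean([np.arctan2(*(c[a]-c[b])[1::-1]) for a,b in((0,1),(3,2))]); print("knob from slab",c.mean(0)[:2]+.195*np.array([np.cos(ya),np.sin(ya)]))
print("cap",px2plane("top",[[236.8,178.2]],.102))
# side view knob: dark blob
s=cv2.imread("pics/side0.png"); sg=s.max(2); m=np.zeros(sg.shape,np.uint8); m[195:216,320:345]=sg[195:216,320:345]<70
q=np.argwhere(m)[:,::-1]; print("side knob",q.min(0),q.max(0),q.mean(0),px2plane("side",[q.mean(0)],.0885))
C=[.6125,-.0846]
print("bubble",bubble(C,np.radians(79.5)))
ks=np.array([.606,.1145])
print("pred side knob",world2px("side",[[.606,.1145,.0885]]))
for w in (-10,20,50,80,110,140,170,200): 
    print(w,[None if (j:=robot.ik([.606,.1145,z],ori(np.radians(w)))) is None else np.round(j,2).tolist() for z in(.084,)])
print(robot.ik([.624,-.02,.11],ori(np.radians(79.5))), robot.ik([.624,-.02,.11],ori(np.radians(259.5))),robot.tips_ahead,robot.get_state()["ft_force"])
E
```

```text
dots [[ 0.6266 -0.0018  0.094 ]
 [ 0.5976 -0.1689  0.094 ]] 80.16787052075341 [ 0.61207021 -0.08538285  0.094     ]
slab [[ 0.707  0.055  0.06 ]
 [ 0.655 -0.244  0.06 ]
 [ 0.43  -0.201  0.06 ]
 [ 0.482  0.093  0.06 ]] [ 0.56876774 -0.074168    0.06      ]
0.303607713907871 80.11938056774312
0.2979509645127319 79.8743202662666
knob from slab [0.60263969 0.11786765]
cap [[0.60829294 0.11804721 0.102     ]]
side knob [320 195] [338 214] [330.26903553 203.43654822] [[0.603664   0.12050672 0.0885    ]]
bubble (np.float64(-0.004942679298600351), np.float64(3.469446951953614e-17), np.float64(0.06700000000000006), np.float32(63.101913))
pred side knob [[331.52027711 204.27522608]]
-10 [[0.06, 0.66, 1.45, -0.0, 1.03, 0.24]]
20 [[0.06, 0.66, 1.45, -0.0, 1.03, -0.29]]
50 [[0.06, 0.66, 1.45, -0.0, 1.03, -0.81]]
80 [[0.06, 0.66, 1.45, -0.0, 1.03, -1.33]]
110 [[0.06, 0.66, 1.45, -0.0, 1.03, -1.86]]
140 [[0.06, 0.66, 1.45, -0.0, 1.03, -2.38]]
170 [[0.06, 0.66, 1.45, -0.0, 1.03, -2.9]]
200 [[0.06, 0.66, 1.45, -0.0, 1.03, 2.86]]
[-1.54720874e-01  6.43292895e-01  1.40397565e+00 -4.44089210e-16
  1.09432411e+00 -1.54225763e+00] [-1.54720874e-01  6.43292895e-01  1.40397565e+00 -4.44089210e-16
  1.09432411e+00  1.59933502e+00] 0.011 [-0.01465071 -0.61093861 -0.44108283]
```

Run:
```python
from h import *
yw=np.radians(80); A=[.6241,-.0188]; q=ori(yw)
robot.close(40)
robot.move_ptp([*A,.16],q)
robot.move_l([*A,.118],vel=.1)
f0=robot.get_state()["ft_force"]
r=robot.move_l([*A,.098],vel=.015,stop_force=9)
for i in range(3):
    robot.hold(.3); s=robot.get_state(); print(r,s["t"],np.array(s["position"]).round(4),(np.array(s["ft_force"])-f0).round(2))
snap("side","press1")
robot.move_l([*A,.16],vel=.1)
robot.gripper_open()
robot.move_ptp([.605,.116,.16],ori(np.radians(30)))
s=robot.get_state(); print(s["t"],s["gripper_width"])
im,_=snap("top","above"); 
sd,_=snap("side","aboveS"); cv2.imwrite("pics/cropS.png",cv2.resize(np.hstack([cv2.imread("pics/press1.png")[120:280,270:430],sd[120:280,270:430,::-1]]),None,fx=2.5,fy=2.5))
```

```text
True 5.3 [ 0.624  -0.0188  0.1048] [-0.65  1.7   5.86]
True 5.6 [ 0.624  -0.0188  0.1048] [-1.03  0.38  4.93]
True 5.9 [ 0.624  -0.0188  0.1048] [-0.73  0.99  5.2 ]
8.4583 0.0855513075474936
```

View pics/cropS.png

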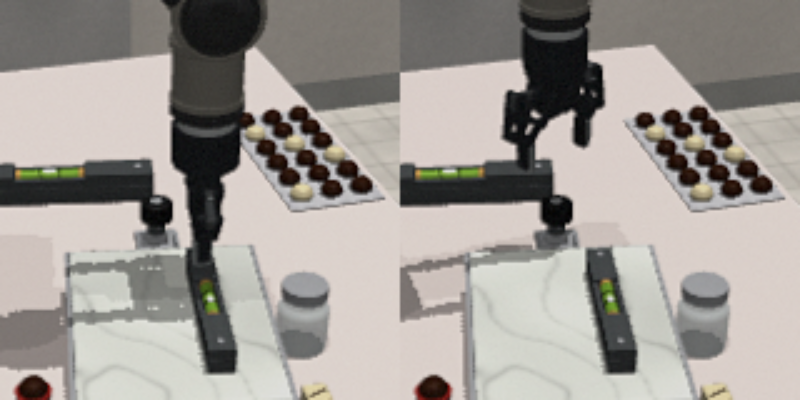

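Left panel: the fingers press on the level's screw-side flat. Right panel: the open gripper is above the knob. The press was only about 5 N, which is borderline, so I'll seat it again more firmly before turning the knob.

Run:
```python
from h import *
yw=np.radians(80); A=[.6241,-.0188]; q=ori(yw)
robot.close(40); robot.move_ptp([*A,.125],q)
robot.hold(.2); f0=np.array(robot.get_state()["ft_force"])
r=robot.move_l([*A,.098],vel=.02,stop_force=16)
for i in range(4):
    robot.hold(.3); s=robot.get_state(); print(r,s["t"],np.array(s["position"]).round(4),(np.array(s["ft_force"])-f0).round(2))
robot.move_l([*A,.16],vel=.12)
robot.gripper_open()
K=[.605,.116]
robot.move_ptp([*K,.135],ori(np.radians(30)))
f0=np.array(robot.get_state()["ft_force"])
hit=robot.move_l([*K,.084],vel=.06,stop_force=8)
print("hit",hit,robot.get_state()["position"])
if not hit:
    robot.close(40); s=robot.get_state(); print(s["t"],s["gripper_width"],s["grip_force"],np.array(s["ft_force"])-f0,s["torque"],s["position"])
snap("side","grip")
```

```text
True 11.8083 [ 0.624  -0.0188  0.1048] [-0.93 -0.16  5.12]
True 12.1083 [ 0.624  -0.0188  0.1048] [-0.93 -0.19  5.6 ]
True 12.4083 [ 0.624  -0.0188  0.1048] [-0.71  0.53  5.37]
True 12.7083 [ 0.624  -0.0188  0.1048] [-0.42  0.78  6.96]
hit False [0.60529628 0.11607676 0.0843927 ]
16.6167 0.03896070976886181 41.88341438770294 [8.4590265  6.53614791 0.12378215] [ 0.92742229 -1.1409489   0.03506542] [0.60832287 0.11761951 0.0855992 ]
```

```bash
cat >> h.py <<'E'
def press(A,yaw,target=12.):
    robot.move_ptp([*A,.122],ori(yaw)); robot.hold(.15); f0=np.array(robot.get_state()["ft_force"])
    robot.move_l([*A,.100],vel=.025,stop_force=7)
    robot.hold(.15); z=robot.get_state()["position"][2]
    for i in range(9):
        fs=[]
        for _ in range(3): robot.hold(.05); fs.append(robot.get_state()["ft_force"][2]-f0[2])
        print("press",round(z,4),np.round(fs,1)); 
        if np.mean(fs)>target: break
        z-=.0008; robot.move_l([*A,z],vel=.02)
    robot.hold(.4); s=robot.get_state(); print(s["t"],(np.array(s["ft_force"])-f0).round(1),np.array(s["position"]).round(4))
E
python3 - <<'E'
from h import *
yw=np.radians(80); A=[.6241,-.0188]
robot.gripper_open(); K=[.609,.1187]
robot.move_l([.605,.116,.135],vel=.15)
robot.close(40); press(A,yw)
robot.move_l([*A,.15],vel=.15)
robot.gripper_open()
robot.move_ptp([*K,.135],ori(np.radians(30)))
f0=np.array(robot.get_state()["ft_force"])
hit=robot.move_l([*K,.084],vel=.08,stop_force=8)
if not hit:
    robot.close(40); s=robot.get_state(); print(s["t"],s["gripper_width"],np.array(s["ft_force"])-f0,s["torque"],s["position"])
else: print("hit")
E
```

```text
press 0.1048 [5.5 5.4 5.1]
press 0.104 [7.1 6.6 6.7]
press 0.1032 [11.7 12.7 12.1]
21.7917 [-5.   0.1 11.5] [ 0.624  -0.0188  0.1047]
25.35 0.0389147226384688 [-4.97945078 -2.2234121   5.21547366] [-0.33588077  0.74733546  0.02295621] [0.60824289 0.11823952 0.08467347]
```

Run:
```python
from h import *
K=[.6083,.1182]
t0=robot.get_state()["t"]
for w in (3,-24,-51): robot.set_joints(robot.ik([*K,.0845],ori(np.radians(w))))
robot.hold(.3); s=robot.get_state(); print(s["t"]-t0,np.array(s["ft_force"]).round(1),s["torque"],s["joint_positions"][5])
robot.gripper_open()
robot.move_l([*K,.135],vel=.15)
robot.hold(.3)
C=[.6125,-.0846]
snap("top","after"); im=cv2.imread("pics/after.png")
for i in range(3): print(bubble(C,np.radians(80)),robot.get_state()["t"])
cv2.imwrite("pics/crop1.png",np.hstack([cv2.resize(im[90:270,220:400],None,fx=2.2,fy=2.2),cv2.resize(im[160:196,317:353],(396,396),interpolation=cv2.INTER_CUBIC)]))
```

```text
1.875 [ 3.7 -1.8 -0.4] [ 0.00233463 -0.69074777  0.08668522] 0.9553541674825814
(np.float64(2.792489030868068e-05), np.float64(3.469446951953614e-17), np.float64(0.06700000000000006), np.float32(75.466705)) 28.7833
(np.float64(5.9515624098600004e-05), np.float64(3.469446951953614e-17), np.float64(0.06700000000000006), np.float32(76.54559)) 28.9833
(np.float64(5.7954945009465627e-05), np.float64(3.469446951953614e-17), np.float64(0.06700000000000006), np.float32(76.47626)) 29.1833
```

View pics/crop1.png

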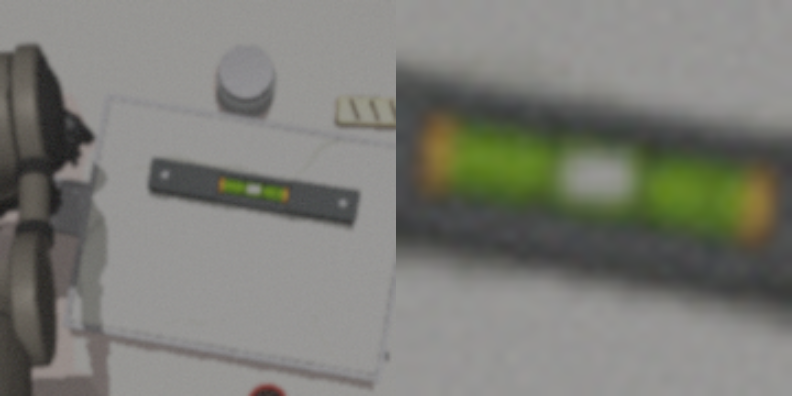

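The bubble is midway between the two lines in the crop, and the jar and bar are undisturbed. Next is the final press.

Run:
```python
from h import *
A=[.6241,-.0188]
robot.close(40); print(bubble([.6125,-.0846],np.radians(80)))
robot.move_ptp([*A,.15],ori(np.radians(80)))
press(A,np.radians(80),13)
robot.hold(1.0); sd,_=snap("side","fin"); tp,_=snap("top","finT")
s=robot.get_state(); print(s["t"],s["ft_force"])
cv2.imwrite("pics/crop2.png",np.hstack([cv2.resize(sd[190:290,290:390,::-1],(400,400),interpolation=cv2.INTER_CUBIC),cv2.resize(tp[120:220,260:360,::-1],(400,400))]))
```

```text
(np.float64(3.683599931896229e-05), np.float64(3.469446951953614e-17), np.float64(0.06700000000000006), np.float32(75.63372))
press 0.1051 [3.5 3.4 3.6]
press 0.1043 [6.9 6.6 7.4]
press 0.1035 [12.  11.9 10.6]
press 0.1027 [16.3 16.2 15.8]
35.2583 [-7.6  1.5 15.4] [ 0.624  -0.0187  0.105 ]
36.3583 [-6.40510493  0.53672133 16.80754458]
```

View pics/crop2.png

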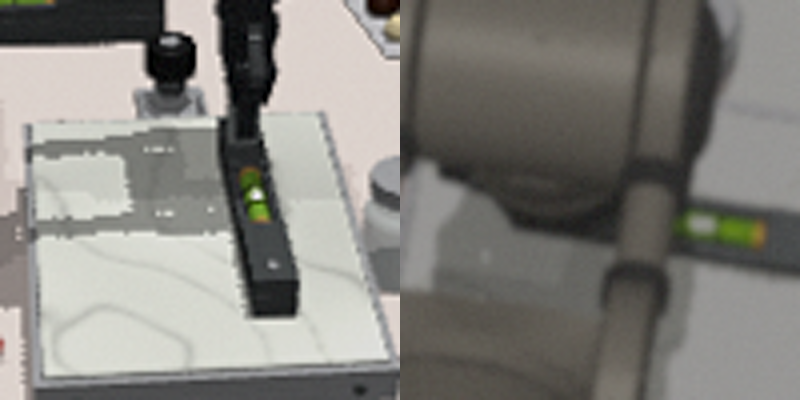

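The side view shows the fingers on flat_a and the bubble in mid-vial. In the top view the bubble is still at about x = 335.6 px, as it was before the press.

```bash
python3 -c "
from h import *
job.finish_job()"
```

```text
the job is handed in; nothing more can be done
```

I handed the job in at about 36 s with the bubble centred (last measured within 0.1 mm of the middle) and the arm still pressing the level at about 16 N; the first two seating presses were only about 5 N, so I repeated it at about 12 N before turning the knob.

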